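# Clamp the vial and draw the probe arm out to the rider

### The job

Get the little test fixture ready for a reading: swing the toggle clamp's lever all the way over until it locks and the clamp presses on the vial in its nest. Then squeeze the lock button in the side of the grip block to release the spring-loaded telescoping probe arm, draw the arm out along its scale until its pointer stands at the rider on the scale, and hold it there: the program finishes while the gripper is still holding the grip block at the mark. Do not shift the rider, and leave the vial in its nest and the other things where they are.

Things in the scene. Friction and masses are not known exactly. Their poses are not given: they have to be found in the camera images.
- fixture: fixed aluminium plate, 200 (x) x 320 (y) x 8 mm, carrying the clamp, nest and probe arm; shifted and turned from run to run. Origin at bench height; the plate spans x -100..100, y -170..150. z up, +x away from the robot, +y (left) is where the arm extends. In its frame (mm): vial axis (65, 100); arm's line x 65, z 92; rail below it x 19..81, y -147..75, top z 62; housing y -150..-75, top z 111
- clamp_handle (a joint): angle (rad) of the toggle clamp's lever: 0 = open, almost upright (start); 1.5 = stop, locked, lying level towards the fixture's -x (the robot). It lowers the short clamp arm on the far side of the hinge onto the vial: pad meets cap at about 1.1, dead centre 1.38, beyond that it stays locked; elsewhere friction (0.08 N m) holds it. Needs 1 to 4 N at the ball
- clamp_hinge (a point): point on the lever's hinge axis, at (-5, 100, 84) mm of the fixture; fixed
- clamp_ball (a point): centre of the black ball, 22 mm in diameter, on the end of the clamp lever, 80 mm from the hinge axis. At lever angle h it is at x = -5 - 80 cos(1.5 - h), y = 100, z = 84 + 80 sin(1.5 - h) mm of the fixture. Pinched along the fixture's y, the ball turns between the fingers
- clamp_pad: rubber pad, 15 mm in diameter, on a 3 N/mm spring spindle under the end of the clamp arm; it comes down on the vial's cap (about 9 N when locked). The origin given is on the hinge axis, not at the pad.
- cal_vial: loose small white vial with a coloured cap, 25 mm in diameter, 46 mm tall, standing in a square grey nest (28 mm inside, walls 14 mm high) on the plate; origin at the centre of its underside, which is 8 mm above the bench; z along its axis
- grip_block: black grip block, 28 (x) x 30 (y) x 44 mm (z 74..118 above the bench) at the end of the telescoping arm, with a stubby probe nose on its +y face that reaches 25 mm from the block's centre. Axes as the fixture's; origin on the bench plane below the block's centre, at (65, -45 + extension, 0) mm of the fixture.
- grip_center (a point): point at the block's centre line, 104 mm above the bench, level with the lock button (14 mm below the block's top): the place to squeeze, fingers closing along the fixture's x
- lock_button (a joint): travel (m) of the aluminium lock button, 18 x 18 mm, standing 7 mm out of the grip block's -x face (towards the robot): 0 = out, 0.006 = fully in (towards +x). Spring 2 N, 6.3 N fully in; block with button is 35 mm across, 29 mm squeezed. Out, its pawl sits behind a fixed catch and the arm stays home; pressed over 0.0045 the arm is free. Beyond 15 mm of extension the catch is passed
- gauge_arm (a joint): extension of the telescoping arm in m: 0 = home (start), to 0.10, growing along the fixture's +y. A return spring pulls it home with 3 N at home to 7 N fully out: let go, it runs back.
- pointer (a point): tip region of the steel pointer blade under the grip block's +y edge, just above the scale; moves with the block (fixture x 35, z 63, y = -30 mm + extension)
- rider_mark (a point): the mark to reach: point on the scale (fixture x 35, z 63) in line with the small steel ridge on the rider, a black clip 12 mm wide on the rail's edge nearest the robot, set between 40 and 85 mm on the scale. It coincides with pointer when the pointer stands at the rider. The rider slides along y if pushed
- scale_zero (a point): zero of the scale engraved on the rail (fixture (35, -30, 63) mm); lines every 10 mm along +y to 100, long lines at 0, 50 and 100
- spare_vial: bystander: a loose vial of the same shape (25 mm, 46 mm tall) standing on the plate's near part; origin under its centre
- bench_timer: bystander: loose white timer, 66 x 66 x 18 mm, lying on the plate near its right front corner; origin under its centre
- dropper_bottle: bystander: loose small white bottle with a long cap, 28 mm in diameter, 70 mm tall, to the right of the fixture; origin under its centre
- label_roll: bystander: loose white roll of labels, 68 mm in diameter, 38 mm high, to the right of the fixture

How it is judged (in metres and radians):
On the way, in this order (a step that is already met when the one before it is completed fails the run):
1. the toggle clamp is locked past dead centre and presses on the vial, with the probe arm still home (value of joint clamp_handle above 1.4 rad and contact force between clamp_pad and cal_vial above 3 N and value of joint gauge_arm below 0.005 m), for 0.2 s.
2. the lock button is squeezed in while the arm is near home (value of joint lock_button above 0.004 m and value of joint gauge_arm below 0.012 m), for 0.1 s.
3. the arm is drawn out past its catch in the gripper, the clamp still locked (value of joint clamp_handle above 1.4 rad and contact force between clamp_pad and cal_vial above 3 N and value of joint gauge_arm above 0.025 m and contact force between the fingers and grip_block above 1 N), for 0.1 s.
At the end, for the whole second after the job is handed in: Gripper still holds the grip block, arm at rest, pointer within 4 mm of the rider's mark; clamp lever past 1.40 rad, its pad pressing on the vial with over 3 N; vial upright (0.12 rad) and within 8 mm of its place; rider moved less than 4 mm (value of joint clamp_handle above 1.4 rad and contact force between clamp_pad and cal_vial above 3 N and distance of cal_vial from where it was at the start of the episode below 0.008 m and angle between cal_vial's own z axis and vertical below 0.12 rad and y of pointer in the frame of rider_mark between -0.004 and 0.004 m and contact force between the fingers and grip_block above 1 N and velocity of joint gauge_arm between -0.01 and 0.01 m/s and distance of rider_mark from where it was at the start of the episode below 0.004 m); the arm keeps its last pose, push and grip.
It fails at once if the rider is shifted by more than 4 mm (distance of rider_mark from where it was at the start of the episode above 0.004 m).
It fails at once if the vial leaves its nest (distance of cal_vial from where it was at the start of the episode above 0.02 m).
It fails at once if a bystander is moved by more than 30 mm (distance of any of spare_vial, bench_timer, dropper_bottle, label_roll from where it was at the start of the episode above 0.03 m).
It also fails if it takes over 48 s, if anything falls off the work surface, if the arm or the gripper's body presses on something with over 40 N, if the wrist force passes 120 N, or if a joint passes its speed limit or range.

### The arm

A 6-joint arm with a two-finger parallel gripper is mounted at the origin on a cart in front of the work surface, level with it; the furniture and walls round the work are solid. World frame = base frame: x ahead of the robot, y to its left, z up, the work surface at z = 0. Lengths are in m, angles in degrees, forces in N, time in s.
With the tool pointing down it reaches from about 0.3 to 0.825 m from the base axis. Payload 5.4 kg.
Tool frame: the origin (TCP) lies at the very end of the fingers, on their centre line; the grasp point (between the pads) lies 19 mm behind it (arm.grip_depth is the distance from the TCP to the grasp point, in m); y points along the fingers, x is the direction in which the jaws open and shut, and the axes are right-handed (so a half turn about y gives the same grasp; the last joint's range is limited). The gripper opens to 92 mm and grips with 3 to 60 N. Pads are 20 mm wide; open, the fingers measure 128 mm over their backs; the gripper's body (75 mm by 189 mm) begins 69 mm behind the grasp point.
Start: joints at [-79.303, 9.076, 91.501, -0, 79.423, -12.038], TCP at [0.222, -0.53, 0.215] pointing down, gripper open.
Joint ranges: [-166.64, 166.64], [-54.1, 131.32], [10.49, 154.53], [-73.88, 253.88], [9.74, 151.15], [-171.62, 171.62]. Speed limits (degrees/s): [147.25, 147.25, 180, 180, 180, 180].

### API

Orientations are given as a 3x3 rotation matrix whose columns are the frame's x, y, z axes.
In Python, from station import arm, grab_frame gives the robot as it stands.
- The arm moves only by the tool send_rows, never from a script. Its argument "targets" is a list that holds one entry, the list of rows, each a list of 6 numbers: the shift along the tool's x, y, z scaled (see below), then the turn, a rotation vector about the tool's x, y, z scaled (see below). A call has 1 to 12 rows; each row is the pose to reach, as a shift and turn from the pose commanded when the call began, along the tool's axes at that moment; what a row does not reach only later rows make up. The controller multiplies each number of a shift by 20 cm and each number of a turn by 90 degrees. A row lasts 1/12 s, in which the tool goes at most 41.7 mm and 7.16 degrees, less where a joint would pass 70% of its speed; a pose out of reach is approached as far as the arm can. A call with a number of a shift or a turn outside -1 to 1 is refused whole. A call with a gripper value outside its range is refused whole. "gripper" is the opening, from 0 (shut) to 1 (fully open), set as the call begins (left out, the last holds). The fingers move at their own pace and stop on an object; "grip_force" is the grip in N (left out, the last holds). Time passes only in rows, so rows that repeat a pose let the fingers close. It gives the time, the measured TCP pose, the force and the opening at its end, in the units of the state.
- arm.sense(): the state, without advancing time (a new reading comes with each control period).
- grab_frame(name): name is "scene" or "top" or "wrist"; returns a dict with "pixels" (420x560x3 uint8, red, green, blue), "depth" (420x560 float32, m along the optical axis (not along the pixel's ray), 0 where there is no reading), "fx", "fy", "cx", "cy" (pixels), "eye" and "attitude" of the camera in the world. Camera axes: x right, y down, z forward; pixel columns grow to the right and rows downward; lengths in m; the calibration is good to about 2 mm. A picture is of the moment at which its call begins.
- arm.sign_off(): hands the job in, once; it reports no verdict.
The state is a dict: "t": time; "qpos": joint angles; "joint_vel": joint speeds; "effort": joint torques, N m; "tcp_pos": TCP position; "tool_rot": TCP orientation; "wrist_force": force on the tool from outside, world axes, zero at the start; "wrist_torque": the same for the moment, N m; "finger_gap": finger opening in m.
Only numpy, scipy, OpenCV 4.12 (cv2) and the standard library are available. Lean on these libraries where they do the work, as an engineer would, in place of code of your own. Each camera call takes 0.05 s, during which the arm holds its last target.

## Working session

There is one attempt and no reset: what is moved stays moved. The work goes in short steps, Python scripts to look and compute and a tool call to move; the robot and the scene stay as the last step left them, time stands still between calls to the robot, and variables do not carry over. Pictures are saved under pics/ and viewed, and the job is handed in when it is done.

Besides the shell and the picture viewer there is one more tool, called after "Call:" as name(argument=value, ...) on one line, values as JSON. send_rows: Moves the arm, as the interface text tells. Shifts and turns lie within -1 to 1; 1 stands for 20 cm of shift or 90 degrees of turn. Its arguments: {"type":"object","properties":{"targets":{"type":"array","items":{"type":"array","items":{"type":"array","items":{"type":"number"}}}},"gripper":{"type":"number"},"grip_force":{"type":"number"}},"required":["targets"]}

```bash
ls; mkdir -p pics
cat > h.py <<'E'
import numpy as np, cv2
from station import arm, grab_frame
def save(name, fn):
    f=grab_frame(name); cv2.imwrite('pics/'+fn, f['pixels'][:,:,::-1]); 
    np.savez('pics/'+fn[:-4]+'.npz', **{k:np.array(v) for k,v in f.items()}); return f
def world(f,u,v,d=None):
    d=f['depth'][int(round(v)),int(round(u))] if d is None else d
    p=np.array([(u-f['cx'])/f['fx']*d,(v-f['cy'])/f['fy']*d,d]); return np.array(f['attitude'])@p+np.array(f['eye'])
def onz(f,u,v,z):
    r=np.array(f['attitude'])@np.array([(u-f['cx'])/f['fx'],(v-f['cy'])/f['fy'],1]); e=np.array(f['eye'])
    return e+r*(z-e[2])/r[2]
def proj(f,P):
    c=np.array(f['attitude']).T@(np.array(P)-np.array(f['eye'])); return [f['cx']+f['fx']*c[0]/c[2], f['cy']+f['fy']*c[1]/c[2]]
E
python3 - <<'E'
from h import *
for n in ['scene','top','wrist']:
    f=save(n,n+'0.png'); print(n,f['eye'],np.round(f['attitude'],3).tolist(),f['fx'])
print(arm.sense())
E
```

```text
pics
scene [-0.34355636 -0.6145015   0.57598462] [[0.494, -0.354, 0.795], [-0.87, -0.188, 0.456], [-0.012, -0.916, -0.4]] 538.5091031814429
top [ 0.42921537 -0.09822581  1.15126824] [[-0.003, -0.991, 0.135], [-1.0, 0.002, -0.008], [0.007, -0.135, -0.991]] 516.9392909132304
wrist [ 0.29401438 -0.49938024  0.38495423] [[0.388, -0.886, -0.253], [-0.921, -0.374, -0.106], [-0.001, 0.274, -0.962]] 298.84681006532776
{'t': 0.15, 'qpos': array([-7.93017793e+01,  9.10405752e+00,  9.15529744e+01,  1.92793025e-03,
        7.94228521e+01, -1.20376052e+01]), 'joint_vel': array([-0.01783824, -0.14523429, -0.22773368, -0.05918319,  0.04554309,
        0.03880545]), 'effort': array([ 5.77429364e-04, -3.85918200e+01, -3.22433352e+01,  7.02205882e-02,
        3.51355551e-02, -9.39969459e-05]), 'tcp_pos': array([ 0.22213281, -0.52986012,  0.21387097]), 'tool_rot': array([[ 3.86476940e-01, -2.26319066e-04,  9.22299042e-01],
       [-9.22298072e-01,  1.37614562e-03,  3.86476872e-01],
       [-1.35668487e-03, -9.99999028e-01,  3.23114911e-04]]), 'wrist_force': array([-0.21749272, -0.11103264,  0.50116385]), 'wrist_torque': array([-0.03798183, -0.00238618,  0.02285691]), 'finger_gap': 0.09216835972253536}
```

View pics/scene0.png

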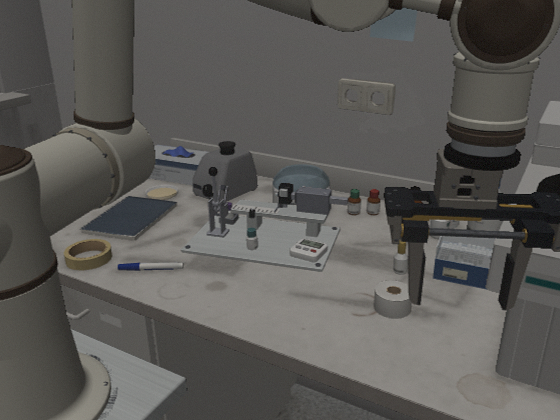

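View pics/top0.png

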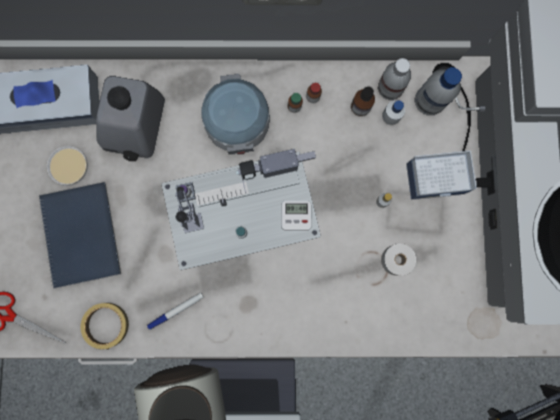

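Run:
```python
from h import *
im=cv2.imread('pics/top0.png'); c=im[80:290,80:360]; cv2.imwrite('pics/topc.png',cv2.resize(c,(800,600),interpolation=cv2.INTER_CUBIC))
```

```text
(no output)
```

View pics/topc.png

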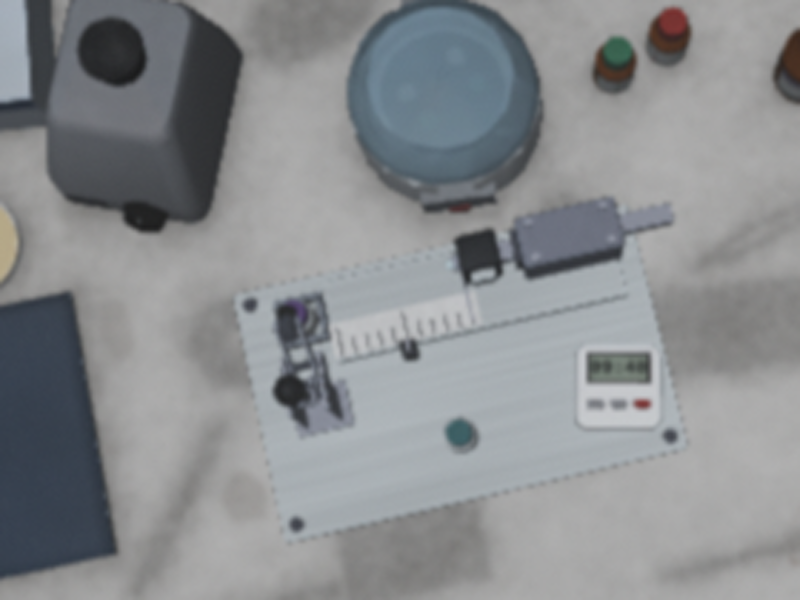

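The top view shows the plate's corners at crop pixels (237,296), (289,541) and (688,443). The ball is at (290,390), the grip block at (479,257) and the rider at (408,350).

```bash
cat >> h.py <<'E'
def load(n):
    z=np.load('pics/'+n+'.npz'); return {k:z[k] for k in z.files}
def R2(a): return np.array([[np.cos(a),-np.sin(a),0],[np.sin(a),np.cos(a),0],[0,0,1]])
def fw(p,P): # fixture mm -> world
    return R2(p[2])@(np.array(P)/1000)+np.array([p[0],p[1],0])
from scipy.optimize import least_squares
def fit(obs,p0): # obs: list (frame,u,v,P)
    def r(p): return np.concatenate([np.array(proj(f,fw(p,P)))-[u,v] for f,u,v,P in obs])
    s=least_squares(r,p0); return s.x, r(s.x).reshape(-1,2)
E
python3 - <<'E'
from h import *
f=load('top0')
k=280/800
o=[(237,296,(100,150,8)),(289,541,(-100,150,8)),(688,443,(-100,-170,8)),(290,390,(-5-80*np.cos(1.5),100,84+80*np.sin(1.5))),(479,257,None)]
obs=[(f,80+u*k,80+v*k,P) for u,v,P in o if P]
print([onz(f,a,b,P[2]/1000) for _,a,b,P in obs])
p,r=fit(obs,[0.45,0,0]); print(p,np.degrees(p[2]),r)
for n,P in dict(block=(65,-45,118),rider=(35,20,63),vial=(65,100,54),zero=(35,-30,63),l100=(35,70,63)).items():
    q=proj(f,fw(p,P)); print(n,fw(p,P),(q[0]-80)/k,(q[1]-80)/k)
E
```

```text
[array([0.64809378, 0.14360982, 0.008     ]), array([0.45662011, 0.09873974, 0.008     ]), array([ 0.53135955, -0.20921458,  0.008     ]), array([0.55389042, 0.07337314, 0.1637996 ])]
[ 0.58796205 -0.02261482  0.23771728] 13.620196994132117 [[-1.36532897 -0.75692317]
 [-0.41216999  0.53680334]
 [ 0.97987864  0.24590606]
 [ 0.68416854 -0.08613809]]
block [ 0.66173093 -0.05104283  0.118     ] 478.6348145476155 247.7903235870056
rider [0.61726808 0.0050647  0.063     ] 406.53311533554756 322.4354096303684
vial [0.62758565 0.08987949 0.054     ] 295.1057514549827 311.1771634947407
zero [ 0.62904232 -0.0435292   0.063     ] 471.70930006218305 306.79150222576897
l100 [0.60549385 0.0536586  0.063     ] 341.1235556123414 338.1353328458383
```

The fit is consistent to about 3 mm. Next I'll bring the wrist camera over the fixture to refine it.

```bash
cat >> h.py <<'E'
from scipy.spatial.transform import Rotation as Ro
def tool(p,yaw=0): # tool down, tool z = ex rotated by yaw deg
    a=p[2]+np.radians(yaw); ez=np.array([np.cos(a),np.sin(a),0]); y=np.array([0,0,-1.]); return np.c_[np.cross(y,ez),y,ez]
def delta(P,Rt,s=None):
    s=s or arm.sense(); R=s['tool_rot']; d=R.T@(np.array(P)-s['tcp_pos'])/0.2
    rv=Ro.from_matrix(R.T@Rt).as_rotvec()/(np.pi/2); return np.round(d,3),np.round(rv,4)
E
python3 - <<'E'
from h import *
p=[0.588,-.0226,.2377]
print(fw(p,(-30,20,250)), delta(fw(p,(-30,20,250)),tool(p)))
E
```

```text
[ 0.55413418 -0.0102264   0.25      ] (array([-1.755, -0.177,  2.535]), array([-1.000e-04,  1.013e-01, -9.000e-04]))
```

View pics/wrist0.png

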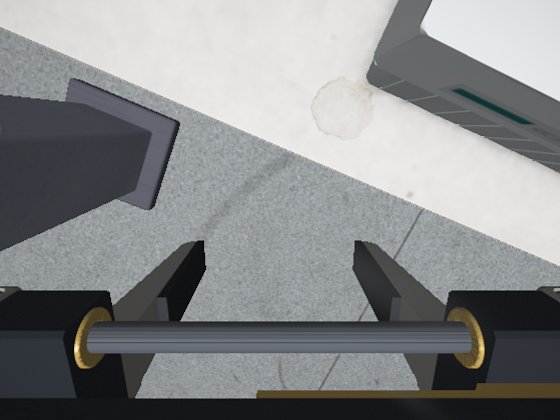

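Call:
send_rows(targets=[[[-0.1,-0.05,0.14,0,0.01,0],[-0.2,-0.1,0.28,0,0.02,0],[-0.3,-0.15,0.42,0,0.03,0],[-0.4,-0.18,0.56,0,0.04,0],[-0.5,-0.18,0.7,0,0.05,0],[-0.6,-0.18,0.85,0,0.05,0],[-0.7,-0.18,1.0,0,0.05,0]]], gripper=1.0)

```text
t: 0.73
tcp_pos: [0.3531, -0.3223, 0.2506]
tool_rot: [[0.312, 0.0, 0.95], [-0.95, -0.0, 0.312], [0.0, -1.0, 0.0]]
wrist_force: [0.8, -0.9, -0.1]
finger_gap: 0.0918
```

Call:
send_rows(targets=[[[-0.1,0,0.14,0,0.01,0],[-0.2,0,0.28,0,0.02,0],[-0.3,0,0.42,0,0.03,0],[-0.4,0,0.56,0,0.04,0],[-0.5,0,0.7,0,0.05,0],[-0.6,0,0.85,0,0.05,0],[-0.7,0,0.95,0,0.05,0]]])

```text
t: 1.32
tcp_pos: [0.4904, -0.1294, 0.2503]
tool_rot: [[0.238, 0.0, 0.971], [-0.971, 0.001, 0.238], [-0.0, -1.0, 0.0]]
wrist_force: [0.4, 0.1, 0.7]
finger_gap: 0.092
```

Run:
```python
from h import *
p=[0.588,-.0226,.2377]
s=arm.sense(); print(s['t'],s['tcp_pos'],s['qpos'])
print(delta(fw(p,(-40,20,250)),tool(p)))
```

```text
1.3167 [ 0.4904366  -0.12939395  0.25033032] [-2.84746394e+01 -2.45695429e+00  9.94919461e+01  3.30485354e-02
  8.29657942e+01  4.77361161e+01]
(array([-0.503,  0.002,  0.401]), array([-0.0002,  0.0018, -0.0003]))
```

Call:
send_rows(targets=[[[-0.12,0,0.1,0,0,0],[-0.25,0,0.2,0,0,0],[-0.37,0,0.3,0,0,0],[-0.5,0,0.4,0,0,0],[-0.5,0,0.4,0,0,0],[-0.5,0,0.4,0,0,0]]])

```text
t: 1.82
tcp_pos: [0.5431, -0.0141, 0.2501]
tool_rot: [[0.24, -0.001, 0.971], [-0.971, 0.0, 0.24], [-0.0, -1.0, -0.001]]
wrist_force: [0.6, -0.2, -0.8]
finger_gap: 0.0919
```

Run:
```python
from h import *
f=save('wrist','w1.png'); s=arm.sense(); print(s['t'],s['tcp_pos'],s['qpos'])
```

```text
1.8667 [ 0.54290098 -0.01519087  0.25019881] [-1.43380093e+01  3.07349103e+00  9.39537839e+01 -3.09546817e-02
  8.30225673e+01  6.18606372e+01]
```

View pics/w1.png

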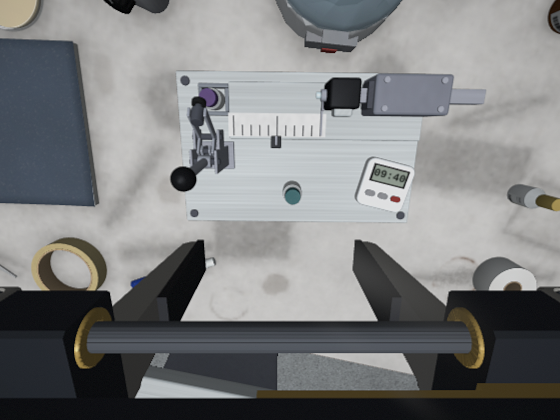

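The wrist view shows the whole fixture unobstructed. The ball is at (183,179), the rider at (276,141), the block at (343,95) and the plate's corners at about (178,71), (421,71?), (189,221) and (414,222). I'll enlarge it.

Run:
```python
from h import *
im=cv2.imread('pics/w1.png'); cv2.imwrite('pics/w1a.png',cv2.resize(im[60:240,165:305],None,fx=4,fy=3.333*1.2/1.0 if 0 else 4,interpolation=cv2.INTER_CUBIC)[:600*2][:,:]) if 0 else None
c=im[60:230,170:340]; cv2.imwrite('pics/w1a.png',cv2.resize(c,(595,595),interpolation=cv2.INTER_CUBIC))
c=im[60:230,310:480]; cv2.imwrite('pics/w1b.png',cv2.resize(c,(595,595),interpolation=cv2.INTER_CUBIC))
```

```text
(no output)
```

View pics/w1a.png

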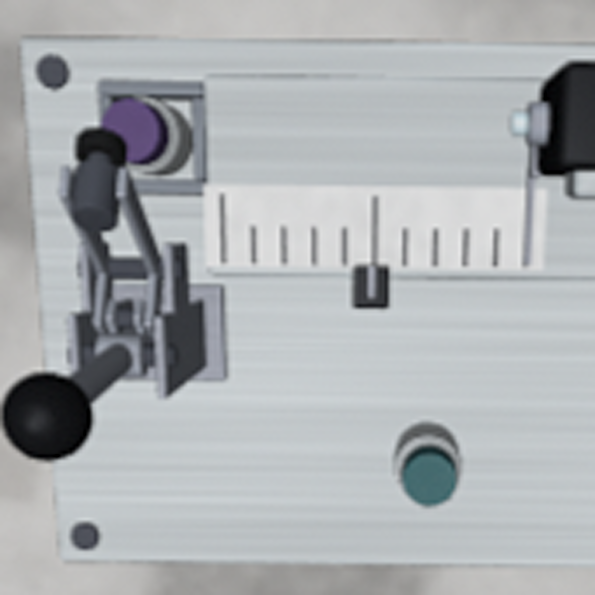

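View pics/w1b.png

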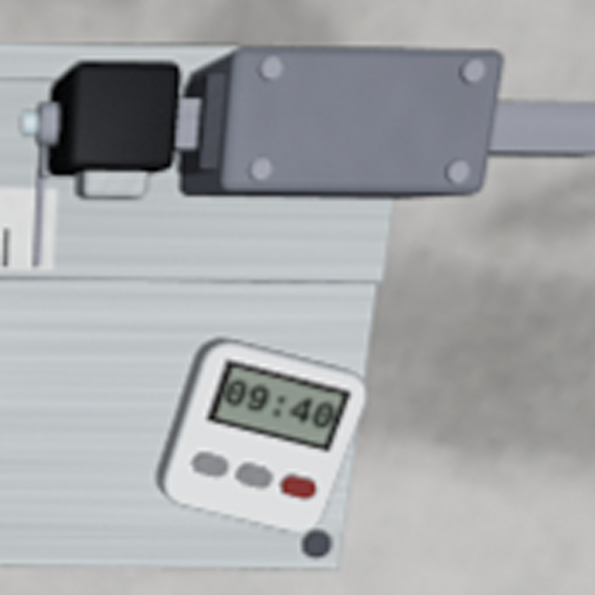

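Run:
```python
from h import *
f=load('w1')
A=lambda u,v:(170+u/3.5,60+v/3.5); B=lambda u,v:(310+u/3.5,60+v/3.5)
o=[(A(22,38),(100,150,8)),(A(65,560),(-100,150,8)),(B(338,568),(-100,-170,8)),(A(47,416),(-5-80*np.cos(1.5),100,84+80*np.sin(1.5))),(A(134,132),(65,100,54)),
(((np.array(B(240,47))+B(222,192))/2),(65,-75,111)),(((np.array(B(500,50))+B(492,190))/2),(65,-150,111))]
obs=[(f,q[0],q[1],P) for q,P in o]
p,r=fit(obs,[0.588,-.022,0.2377]); print(p,np.degrees(p[2])); print(np.round(r,2))
b=lambda w: R2(-p[2])@(w-np.array([p[0],p[1],0]))*1000
for n,q in dict(l100=A(223,262),l50=A(375.5,265),l10=A(497,264),rider=A(372,285),ptr=A(529,262),rn=A(372,297)).items(): print(n,b(onz(f,*q,0.063)),b(world(f,*q)))
for n,q in dict(ball=A(47,416),cap=A(134,132),blk=B(120,115),hous=B(360,120),btn=B(112,184)).items(): print(n,b(world(f,*q)))
```

```text
[ 0.58851456 -0.02119061  0.23568341] 13.503664411900246
[[-0.76 -0.22]
 [-1.22  0.6 ]
 [ 0.7   0.18]
 [ 1.17  0.02]
 [ 0.01 -0.47]
 [-0.83 -0.23]
 [ 0.45  0.38]]
l100 [23.45024591 70.7304177  63.        ] [23.45927611 70.6921768  63.26280723]
l50 [22.9440102  20.03917026 63.        ] [23.0942165  20.02232698 67.19879847]
l10 [ 23.63550187 -20.36685256  63.        ] [ 23.68129149 -20.21967965  64.35298369]
rider [16.43858499 21.15924667 63.        ] [16.77423922 21.11482279 69.22357968]
ptr [ 24.37788782 -30.979416    63.        ] [ 24.36721444 -31.0259109   62.66405441]
rn [12.50958158 21.13253255 63.        ] [12.73615671 21.1078731  66.49114489]
ball [ -8.61110899  97.38916648 175.11900692]
cap [64.3949242  99.76401529 55.23047416]
blk [ 64.91252116 -43.28074591 118.95988153]
hous [  64.76584645 -110.67355733  113.43677071]
btn [ 47.32991466 -43.26907977 114.21161402]
```

Run:
```python
from h import *
f=load('w1'); p=[0.5885,-.0212,.2357]
b=lambda w: R2(-p[2])@(w-np.array([p[0],p[1],0]))*1000
pts=[b(world(f,u,v)) for u in range(175,240) for v in range(75,190) if f['depth'][v,u]>0]
pts=np.array(pts); pts=pts[(pts[:,2]>75)]
for lo in range(-40,80,10):
    q=pts[(pts[:,0]>=lo)&(pts[:,0]<lo+10)]
    if len(q): print(lo,len(q),q[:,1].min().round(),q[:,1].max().round(),'z',q[:,2].min().round(),q[:,2].max().round())
s=arm.sense()
for z in (230,164-19): print(delta(fw(p,(-10.7,99.5,z)),tool(p)))
```

```text
-20 207 86.0 106.0 z 77.0 176.0
-10 582 84.0 117.0 z 76.0 177.0
0 279 86.0 116.0 z 75.0 169.0
10 77 87.0 115.0 z 75.0 81.0
20 77 86.0 116.0 z 75.0 88.0
30 158 91.0 111.0 z 77.0 114.0
40 237 91.0 111.0 z 93.0 115.0
50 153 92.0 110.0 z 95.0 110.0
60 30 95.0 108.0 z 99.0 105.0
(array([-0.414,  0.101,  0.163]), array([0.0006, 0.0033, 0.    ]))
(array([-0.414,  0.526,  0.164]), array([0.0006, 0.0033, 0.    ]))
```

Call:
send_rows(targets=[[[-0.14,0.03,0.05,0,0,0],[-0.28,0.06,0.11,0,0,0],[-0.414,0.1,0.163,0,0.003,0],[-0.414,0.2,0.164,0,0.003,0],[-0.414,0.32,0.164,0,0.003,0],[-0.414,0.32,0.164,0,0.003,0],[-0.414,0.32,0.164,0,0.003,0]]], gripper=0.55, grip_force=8)

```text
t: 2.45
tcp_pos: [0.5542, 0.0717, 0.1855]
tool_rot: [[0.231, -0.003, 0.973], [-0.973, 0.0, 0.231], [-0.001, -1.0, -0.003]]
wrist_force: [0.4, -0.2, -0.4]
finger_gap: 0.051
```

Run:
```python
from h import *
p=[0.5885,-.0212,.2357]
f=save('wrist','w2.png'); s=arm.sense(); print(s['t'],s['tcp_pos'],s['finger_gap'])
print(delta(fw(p,(-10.7,99.5,146)),tool(p)))
```

```text
2.5 [0.55538295 0.07172991 0.18717066] 0.05060541815150776
(array([-0.007,  0.206, -0.001]), array([ 0.0001, -0.0015,  0.0001]))
```

View pics/w2.png

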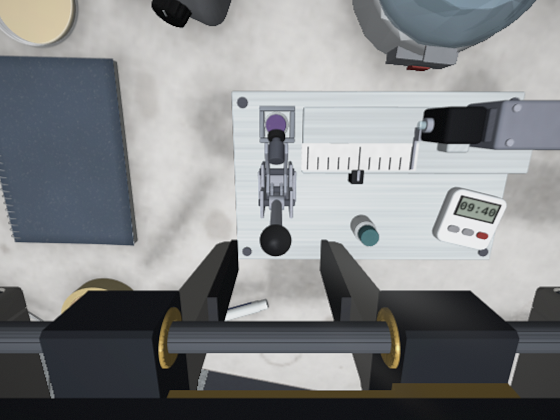

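Run:
```python
from h import *
f=load('w2'); p=[0.5885,-.0212,.2357]
b=lambda w: R2(-p[2])@(w-np.array([p[0],p[1],0]))*1000
im=cv2.imread('pics/w2.png')
g=im[215:260,250:302].max(2); ys,xs=np.where(g<50); print(xs.min()+250,xs.max()+250,ys.min()+215,ys.max()+215)
print(b(onz(f,275.3,239.5,0.164)), proj(f,fw(p,(-10.7,100,164))), f['cx'], b(arm.sense()['tcp_pos']))
cv2.imwrite('pics/w2a.png',cv2.resize(im[85:270,225:410],(740,740)[:2] if 0 else (595,595),interpolation=cv2.INTER_CUBIC))
```

```text
261 290 225 255
[ -9.9442357  101.11127772 164.        ] [np.float64(276.9124914829087), np.float64(240.52059594728138)] 278.8317310510205 [-10.50006501  98.09412204 187.17066472]
```

View pics/w2a.png

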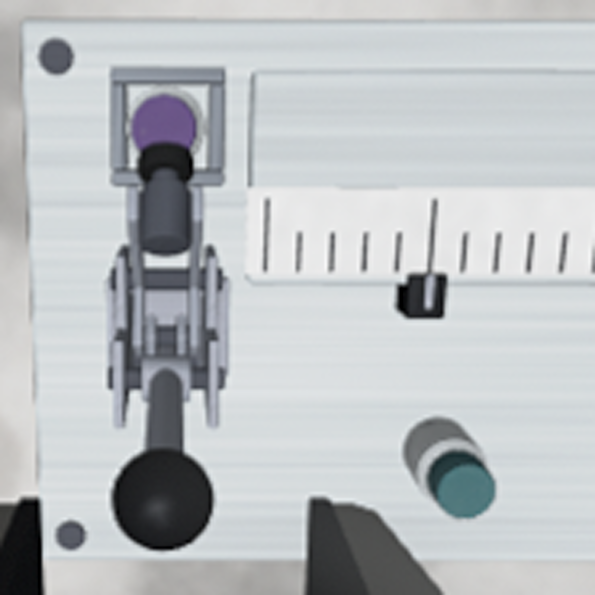

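Call:
send_rows(targets=[[[-0.015,0.1,0,0,0,0],[-0.015,0.206,0,0,0,0],[-0.015,0.206,0,0,0,0],[-0.015,0.206,0,0,0,0]]])

```text
t: 2.83
tcp_pos: [0.5548, 0.0751, 0.1462]
tool_rot: [[0.232, -0.0, 0.973], [-0.973, -0.0, 0.232], [0.0, -1.0, -0.0]]
wrist_force: [0.5, -0.5, -0.0]
finger_gap: 0.0503
```

Call:
send_rows(targets=[[[0,0,0,0,0,0],[0,0,0,0,0,0],[0,0,0,0,0,0],[0,0,0,0,0,0],[0,0,0,0,0,0],[0,0,0,0,0,0]]], gripper=0.0, grip_force=10)

```text
t: 3.33
tcp_pos: [0.5555, 0.0749, 0.1464]
tool_rot: [[0.233, 0.002, 0.973], [-0.973, -0.002, 0.233], [0.002, -1.0, 0.001]]
wrist_force: [0.1, -3.8, 2.9]
finger_gap: 0.0207
```

Run:
```python
from h import *
p=[0.5885,-.0212,.2357]
s=arm.sense(); print(s['t'],s['tcp_pos'],s['finger_gap'],s['wrist_force'],s['wrist_torque'])
b=lambda w: R2(-p[2])@(w-np.array([p[0],p[1],0]))*1000
print(b(s['tcp_pos']))
f=save('wrist','w3.png')
for h in np.arange(0,1.56,.15): print(round(h,2),np.round([0,(80*np.sin(1.5)-80*np.sin(1.5-h))/200,-(80*np.cos(1.5-h)-80*np.cos(1.5))/200],3))
```

```text
3.3333 [0.55548146 0.0748881  0.1463548 ] 0.02066345722701434 [ 0.05850974 -3.83017513  2.87242695] [-0.68708521 -0.05751083  0.04150301]
[ -9.66677011 101.14198547 146.35480141]
0.0 [ 0.  0. -0.]
0.15 [ 0.     0.009 -0.059]
0.3 [ 0.     0.026 -0.117]
0.45 [ 0.     0.052 -0.171]
0.6 [ 0.     0.086 -0.22 ]
0.75 [ 0.     0.126 -0.264]
0.9 [ 0.     0.173 -0.302]
1.05 [ 0.     0.225 -0.332]
1.2 [ 0.     0.281 -0.354]
1.35 [ 0.     0.339 -0.367]
1.5 [ 0.     0.399 -0.372]
```

View pics/w3.png

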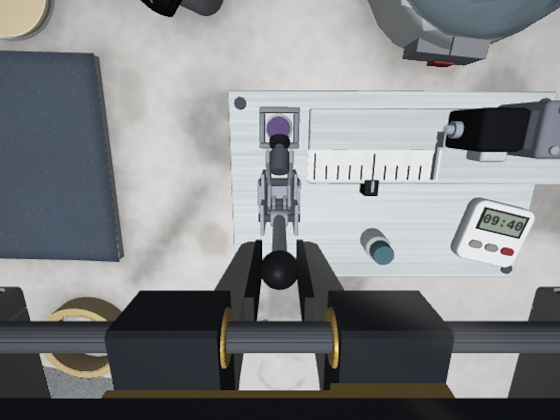

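Call:
send_rows(targets=[[[0,0.003,-0.03,0,0,0],[0,0.009,-0.059,0,0,0],[0,0.017,-0.088,0,0,0],[0,0.026,-0.117,0,0,0],[0,0.038,-0.144,0,0,0],[0,0.052,-0.171,0,0,0],[0,0.068,-0.196,0,0,0],[0,0.086,-0.22,0,0,0],[0,0.105,-0.243,0,0,0],[0,0.126,-0.264,0,0,0],[0,0.126,-0.264,0,0,0]]])

```text
t: 4.3
tcp_pos: [0.5021, 0.0624, 0.1192]
tool_rot: [[0.233, -0.001, 0.973], [-0.973, -0.002, 0.233], [0.002, -1.0, -0.001]]
wrist_force: [1.7, -6.9, -1.8]
finger_gap: 0.0207
```

Run:
```python
from h import *
p=[0.5885,-.0212,.2357]
f=save('wrist','w4.png')
s=arm.sense(); print(s['t'],s['tcp_pos'],s['finger_gap'],s['wrist_force'],s['wrist_torque'])
b=lambda w: R2(-p[2])@(w-np.array([p[0],p[1],0]))*1000
print(b(s['tcp_pos']))
```

```text
4.35 [0.50223943 0.06247135 0.11934228] 0.020848110900901332 [ 1.59921407 -7.63730137 -1.44355531] [-1.16958528 -0.33809097 -0.00755218]
[-64.33631855 101.5018166  119.34228328]
```

View pics/w4.png

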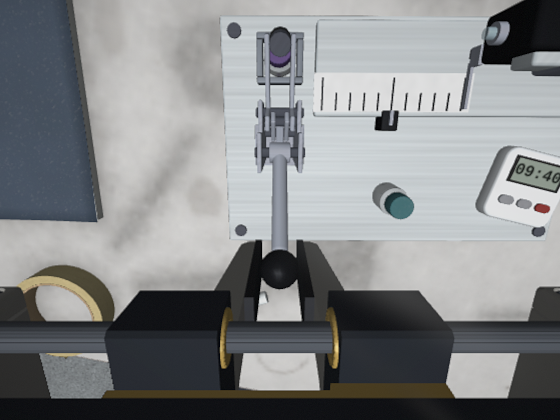

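Call:
send_rows(targets=[[[0.005,0.023,-0.02,0,0,0],[0.005,0.047,-0.038,0,0,0],[0.005,0.073,-0.054,0,0,0],[0.005,0.099,-0.068,0,0,0],[0.005,0.126,-0.08,0,0,0],[0.005,0.155,-0.09,0,0,0],[0.005,0.184,-0.098,0,0,0],[0.005,0.213,-0.103,0,0,0],[0.005,0.243,-0.107,0,0,0],[0.005,0.273,-0.108,0,0,0],[0.005,0.285,-0.108,0,0,0],[0.005,0.285,-0.108,0,0,0]]])

```text
t: 5.35
tcp_pos: [0.4824, 0.0576, 0.0632]
tool_rot: [[0.233, -0.001, 0.972], [-0.972, 0.0, 0.233], [-0.0, -1.0, -0.001]]
wrist_force: [-3.1, -1.5, 6.1]
finger_gap: 0.0209
```

Run:
```python
from h import *
p=[0.5885,-.0212,.2357]
f=save('wrist','w5.png');save('scene','s5.png')
s=arm.sense(); print(s['t'],s['tcp_pos'],s['finger_gap'],s['wrist_force'],s['wrist_torque'])
b=lambda w: R2(-p[2])@(w-np.array([p[0],p[1],0]))*1000
print(b(s['tcp_pos']))
```

```text
5.45 [0.48239019 0.0576063  0.06319989] 0.02108694710217368 [-2.72876178 -2.46146116  5.0416694 ] [-0.2931022   0.37171272  0.01475001]
[-84.77285846 101.40654872  63.19989022]
```

View pics/w5.png

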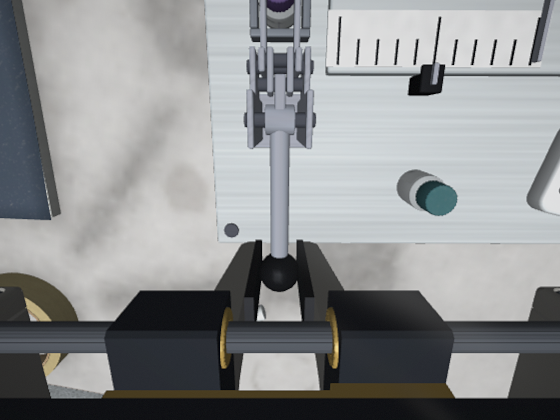

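Call:
send_rows(targets=[[[0,0,0,0,0,0],[0,0,0,0,0,0],[0,0,0,0,0,0],[0,0,0,0,0,0],[0,-0.12,0,0,0,0],[0,-0.32,0,0,0,0],[0,-0.52,0,0,0,0],[0,-0.7,0,0,0,0],[0,-0.87,0,0,0,0],[0,-0.87,0,0,0,0]]], gripper=0.55)

```text
t: 6.28
tcp_pos: [0.4866, 0.0573, 0.2451]
tool_rot: [[0.233, 0.014, 0.972], [-0.972, -0.001, 0.233], [0.004, -1.0, 0.013]]
wrist_force: [0.9, 1.0, 0.3]
finger_gap: 0.0502
```

Run:
```python
from h import *
p=[0.5885,-.0212,.2357]
f=save('wrist','w6.png');g=save('scene','s6.png')
im=cv2.imread('pics/s6.png'); cv2.imwrite('pics/s6a.png',cv2.resize(im[140:270,180:350],(784,600),interpolation=cv2.INTER_CUBIC))
s=arm.sense(); print(s['t'],s['tcp_pos'],s['finger_gap'],s['wrist_force'],s['qpos'])
b=lambda w: R2(-p[2])@(w-np.array([p[0],p[1],0]))*1000
print(b(s['tcp_pos']))
for yaw in (90,-90): print(yaw,delta(fw(p,(62,-45,230)),tool(p,yaw)))
```

```text
6.3833 [0.48340884 0.05751784 0.23844328] 0.05051906925429388 [-0.07949902  0.03419195  0.28726964] [-7.48253654e+00 -5.37522080e+00  1.03599435e+02  1.42918429e-02
  8.15961473e+01  6.90462708e+01]
[-83.80303    101.08265252 238.44327958]
90 (array([0.73 , 0.045, 0.729]), array([-0.0011, -1.0004,  0.002 ]))
-90 (array([0.73 , 0.045, 0.729]), array([-0.002 ,  0.9996, -0.0011]))
```

View pics/w6.png

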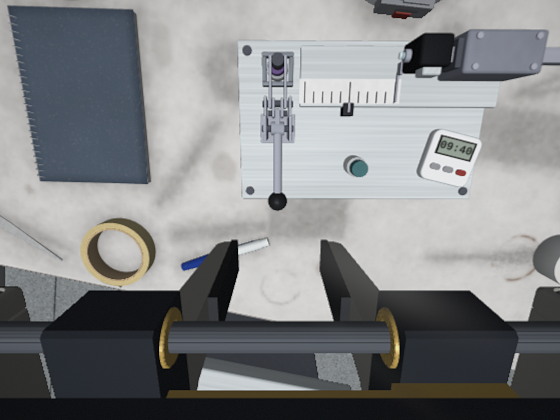

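View pics/s6a.png

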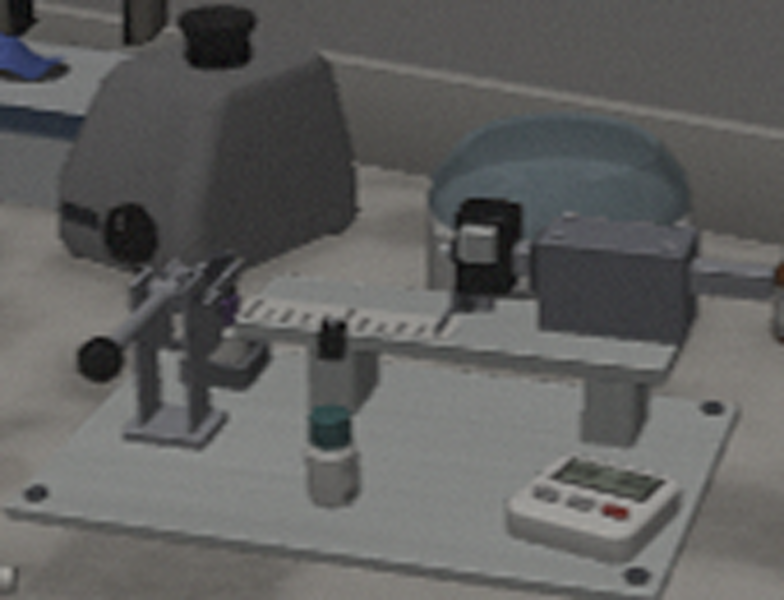

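The lever lies level and locked. Before grasping I'll check the height of the blue dome near the block's far side.

Run:
```python
from h import *
p=[0.5885,-.0212,.2357]
b=lambda w: R2(-p[2])@(w-np.array([p[0],p[1],0]))*1000
f=load('top0')
P=np.array([b(world(f,u,v)) for u in range(160,340,2) for v in range(60,200,2) if f['depth'][v,u]>0])
for y0 in range(-140,80,20):
  q=P[(P[:,1]>=y0)&(P[:,1]<y0+20)&(P[:,0]>85)&(P[:,0]<260)&(P[:,2]>40)]
  if len(q): print(y0,'x',[ (x, int(q[(q[:,0]>=x)&(q[:,0]<x+20)][:,2].max())) for x in range(80,260,20) if ((q[:,0]>=x)&(q[:,0]<x+20)).any()])
f=load('w6')
print('blockw6',b(world(f,430,50)),b(world(f,420,50)))
```

```text
-120 x [(140, 82), (160, 95), (180, 100), (200, 102), (220, 96), (240, 86)]
-100 x [(120, 80), (140, 100), (160, 106), (180, 107), (200, 107), (220, 108), (240, 101)]
-80 x [(100, 48), (120, 92), (140, 106), (160, 108), (180, 112), (200, 108), (220, 108), (240, 104)]
-60 x [(100, 76), (120, 97), (140, 106), (160, 111), (180, 110), (200, 111), (220, 108), (240, 106)]
-40 x [(100, 77), (120, 92), (140, 107), (160, 109), (180, 111), (200, 110), (220, 108), (240, 105)]
-20 x [(120, 85), (140, 104), (160, 106), (180, 108), (200, 110), (220, 107), (240, 102)]
0 x [(140, 95), (160, 102), (180, 103), (200, 105), (220, 104), (240, 84)]
20 x [(160, 81), (180, 87), (200, 87)]
blockw6 [ 63.91034394 -36.6552426  119.67535821] [ 64.54968048 -28.84749946 116.79939394]
```

Call:
send_rows(targets=[[[0.06,0.0,0.06,0,-0.07,0],[0.12,0.0,0.12,0,-0.14,0],[0.18,0.0,0.18,0,-0.21,0],[0.24,0.0,0.24,0,-0.28,0],[0.3,0,0.3,0,-0.35,0],[0.36,0,0.36,0,-0.42,0],[0.43,0,0.43,0,-0.5,0],[0.5,0,0.5,0,-0.58,0],[0.57,0,0.57,0,-0.66,0],[0.63,0,0.63,0,-0.74,0],[0.68,0,0.68,0,-0.82,0],[0.73,0,0.73,0,-0.9,0]]], gripper=0.57)

```text
t: 7.38
tcp_pos: [0.6579, -0.0506, 0.2337]
tool_rot: [[0.997, -0.005, -0.08], [0.08, 0.002, 0.997], [-0.005, -1.0, 0.002]]
wrist_force: [-0.6, -1.3, 0.2]
finger_gap: 0.0526
```

Run:
```python
from h import *
p=[0.5885,-.0212,.2357]
s=arm.sense(); print(s['t'],s['tcp_pos'],s['finger_gap'],s['qpos'])
print(delta(fw(p,(63,-45,215)),tool(p,90)))
```

```text
7.3833 [ 0.65792763 -0.05062486  0.23371582] 0.05262195020811535 [-1.48742468e+01  2.11735423e+01  7.48436358e+01  1.08116831e-02
  8.42790020e+01 -1.94542204e+01]
(array([0.012, 0.094, 0.001]), array([-0.0014, -0.0992, -0.003 ]))
```

Call:
send_rows(targets=[[[0.012,0.03,0,0,-0.06,0],[0.012,0.09,0,0,-0.1,0],[0.012,0.09,0,0,-0.1,0],[0.012,0.09,0,0,-0.1,0],[0.012,0.09,0,0,-0.1,0]]])

```text
t: 7.8
tcp_pos: [0.6603, -0.0501, 0.2182]
tool_rot: [[0.974, -0.002, -0.227], [0.227, 0.001, 0.974], [-0.002, -1.0, 0.001]]
wrist_force: [0.4, -0.1, -0.1]
finger_gap: 0.0525
```

Run:
```python
from h import *
p=[0.5885,-.0212,.2357]
f=save('wrist','w7.png')
s=arm.sense(); print(s['t'],s['tcp_pos'],s['finger_gap'],s['qpos'])
print(delta(fw(p,(63,-45,215)),tool(p,90)))
for P in [(51,-30,118),(79,-30,118),(65,-20,92),(35,20,63)]: print(P,proj(f,fw(p,P)))
```

```text
7.85 [ 0.66070024 -0.05014251  0.21894163] 0.052369869866850556 [-1.47668259e+01  2.18308598e+01  7.56638444e+01  3.01949068e-03
  8.25410986e+01 -2.79353144e+01]
(array([-0.002,  0.02 , -0.   ]), array([-0.0002, -0.0037, -0.0003]))
(51, -30, 118) [np.float64(265.0826766426035), np.float64(194.98669936867407)]
(79, -30, 118) [np.float64(295.14398982235406), np.float64(194.87106085184917)]
(65, -20, 92) [np.float64(279.9968814958303), np.float64(179.36355420092934)]
(35, 20, 63) [np.float64(251.56784333501648), np.float64(137.39518195307375)]
```

View pics/w7.png

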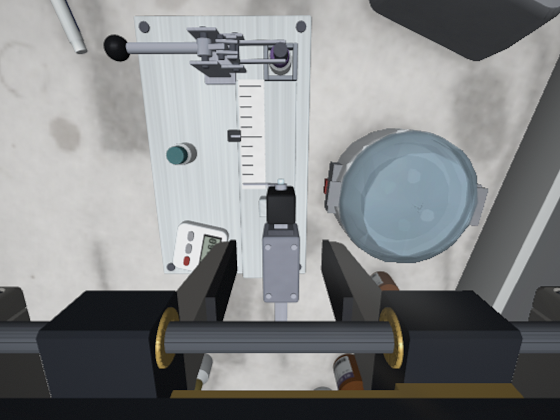

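Run:
```python
import cv2
im=cv2.imread('pics/w7.png'); cv2.imwrite('pics/w7a.png',cv2.resize(im[75:235,215:325],(550,800)[:1]+(600,) if 0 else (412,600),interpolation=cv2.INTER_CUBIC))
```

```text
(no output)
```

View pics/w7a.png

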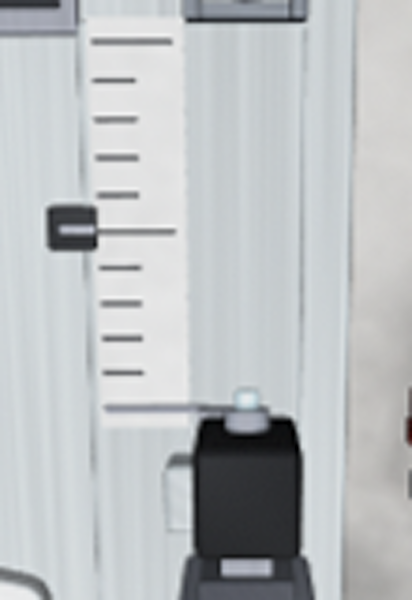

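Call:
send_rows(targets=[[[0,0.15,0,0,-0.004,0],[0,0.3,0,0,-0.004,0],[0,0.42,0,0,-0.004,0],[0,0.42,0,0,-0.004,0],[0,0.42,0,0,-0.004,0]]])

```text
t: 8.27
tcp_pos: [0.6601, -0.05, 0.1345]
tool_rot: [[0.972, -0.002, -0.235], [0.235, 0.001, 0.972], [-0.002, -1.0, 0.001]]
wrist_force: [0.3, 0.9, -0.1]
finger_gap: 0.0526
```

Run:
```python
from h import *
p=[0.5885,-.0212,.2357]
f=save('wrist','w8.png')
s=arm.sense(); print(s['t'],s['tcp_pos'],s['finger_gap'],s['qpos'])
print(delta(fw(p,(63.5,-45,85)),tool(p,90)))
```

```text
8.3167 [ 0.66155188 -0.05038506  0.13665546] 0.05241021775248358 [-1.47679841e+01  2.54422253e+01  8.03938928e+01  2.32306737e-03
  7.40766482e+01 -2.83453769e+01]
(array([-0.004,  0.258,  0.002]), array([0.0004, 0.0008, 0.0009]))
```

View pics/w8.png

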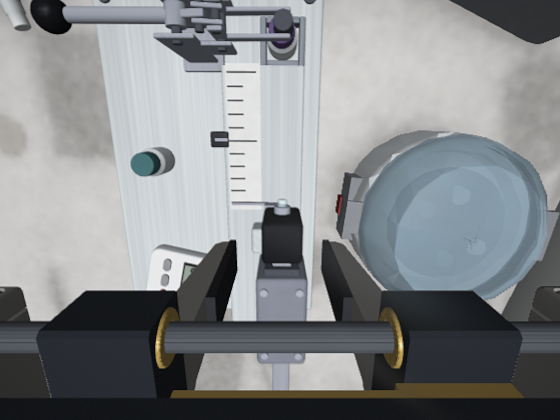

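Call:
send_rows(targets=[[[-0.004,0.1,0,0,0,0],[-0.004,0.18,0,0,0,0],[-0.004,0.26,0,0,0,0],[-0.004,0.26,0,0,0,0],[-0.004,0.26,0,0,0,0]]])

```text
t: 8.73
tcp_pos: [0.6611, -0.0507, 0.085]
tool_rot: [[0.972, 0.002, -0.235], [0.235, -0.0, 0.972], [0.002, -1.0, -0.001]]
wrist_force: [-0.6, -0.4, 0.8]
finger_gap: 0.0525
```

Run:
```python
from h import *
p=[0.5885,-.0212,.2357]
f=save('wrist','w9.png')
s=arm.sense(); print(s['t'],s['tcp_pos'],s['finger_gap'],s['wrist_force'])
print(delta(fw(p,(64,-45,85)),tool(p,90)))
```

```text
8.7833 [ 0.66169543 -0.05086162  0.08581827] 0.05234556430761049 [ 0.37865013 -1.0505401   0.70811929]
(array([-0.001,  0.004,  0.005]), array([0.0011, 0.001 , 0.0021]))
```

View pics/w9.png

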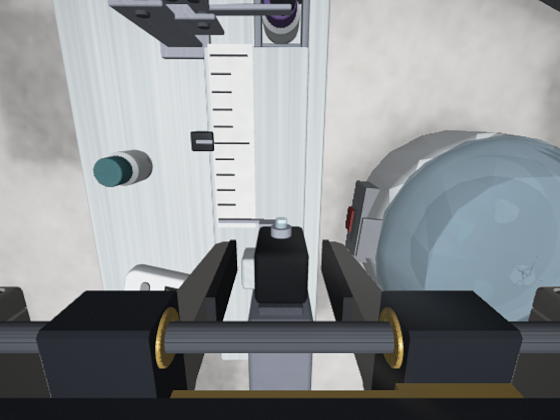

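Call:
send_rows(targets=[[[0,0,0,0,0,0],[0,0,0,0,0,0],[0,0,0,0,0,0],[0,0,0,0,0,0],[0,0,0,0,0,0],[0,0,0,0,0,0],[0,0,0,0,0,0]]], gripper=0.0, grip_force=30)

```text
t: 9.37
tcp_pos: [0.6618, -0.0505, 0.0845]
tool_rot: [[0.972, 0.004, -0.235], [0.235, -0.0, 0.972], [0.004, -1.0, -0.001]]
wrist_force: [5.2, 0.8, 1.1]
finger_gap: 0.0279
```

Run:
```python
from h import *
p=[0.5885,-.0212,.2357]
f=save('wrist','w10.png')
s=arm.sense(); print(s['t'],s['tcp_pos'],s['finger_gap'],s['wrist_force'],s['wrist_torque'])
print(delta(fw(p,(64,-45,85)),tool(p,90)))
```

```text
9.4167 [ 0.66184697 -0.05054175  0.08444156] 0.027293563840805377 [4.60577994 0.41101136 1.1569069 ] [-0.00174056 -0.31303604 -0.10154902]
(array([-0.002, -0.003,  0.003]), array([0.0008, 0.0008, 0.0024]))
```

View pics/w10.png

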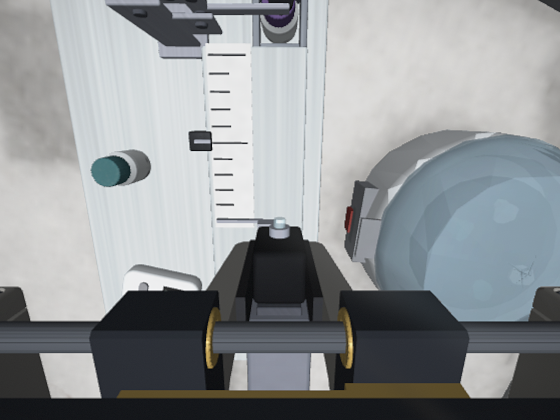

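Call:
send_rows(targets=[[[0,0,0.02,0,0,0],[0,0,0.04,0,0,0],[0,0,0.06,0,0,0],[0,0,0.08,0,0,0],[0,0,0.1,0,0,0],[0,0,0.12,0,0,0],[0,0,0.14,0,0,0],[0,0,0.16,0,0,0],[0,0,0.18,0,0,0],[0,0,0.2,0,0,0],[0,0,0.2,0,0,0],[0,0,0.2,0,0,0]]])

```text
t: 10.42
tcp_pos: [0.6529, -0.0127, 0.0845]
tool_rot: [[0.972, 0.005, -0.235], [0.235, -0.002, 0.972], [0.005, -1.0, -0.003]]
wrist_force: [6.6, -2.8, 0.2]
finger_gap: 0.0276
```

Run:
```python
from h import *
p=[0.5885,-.0212,.2357]
f=save('wrist','w11.png')
s=arm.sense(); print(s['t'],s['tcp_pos'],s['finger_gap'],s['wrist_force'],s['wrist_torque'])
b=lambda w: R2(-p[2])@(w-np.array([p[0],p[1],0]))*1000
print(b(s['tcp_pos']))
im=cv2.imread('pics/w11.png'); cv2.imwrite('pics/w11a.png',cv2.resize(im[140:260,180:320],(700,600),interpolation=cv2.INTER_CUBIC))
```

```text
10.4667 [ 0.6529238  -0.0127188   0.08447367] 0.027860328140759373 [ 6.83485804 -2.08650416 -0.26252801] [-0.53013523 -0.52530083 -0.18283452]
[64.62311845 -6.79778194 84.47367428]
```

View pics/w11.png

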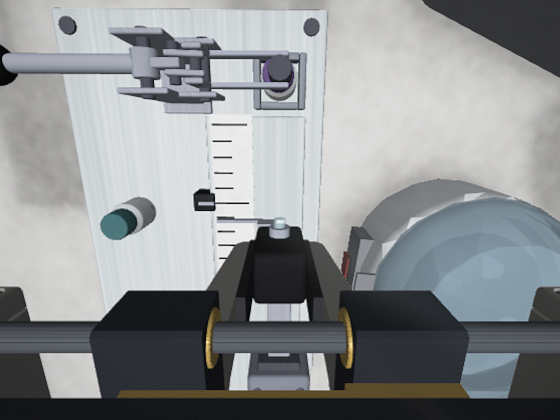

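View pics/w11a.png

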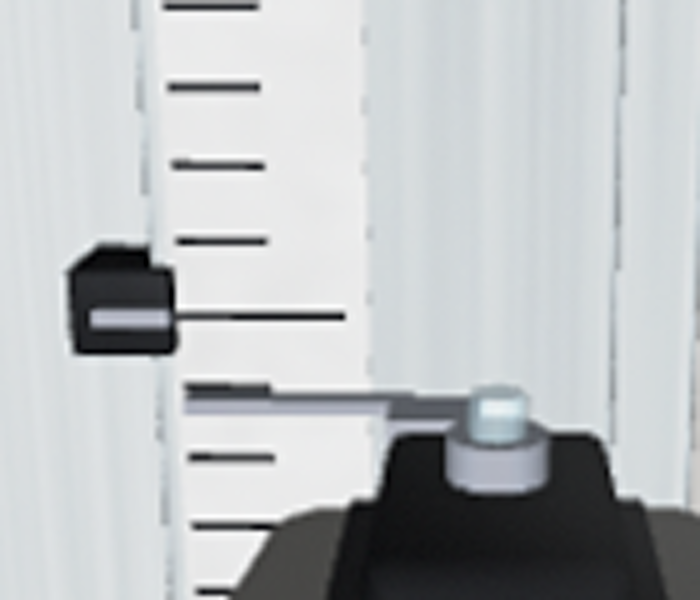

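Run:
```python
from h import *
p=[0.5885,-.0212,.2357]
f=load('w11')
b=lambda w: R2(-p[2])@(w-np.array([p[0],p[1],0]))*1000
A=lambda u,v:(180+u/5,140+v/5)
for n,q in dict(l60=A(222,241),l50=A(220,317),l40=A(225,388),l30=A(232,457),ptr_d=A(250,396),ptr_l=A(250,406),rider=A(130,318)).items():
    w=b(world(f,*q)); print(n,b(onz(f,*q,0.0625)),w, b(onz(f,*q,0.067))[1],b(onz(f,*q,0.069))[1])
```

```text
l60 [29.56487064 30.75002795 62.5       ] [29.75908471 30.98199991 63.58321521] 31.71370886451922 32.142011494350335
l50 [28.80742391 20.40164224 62.5       ] [29.30014692 21.1217965  65.18923934] 21.606702012079072 22.14228413128446
l40 [29.00803179 10.45754483 62.5       ] [29.57981841 11.45980203 65.63857394] 11.894553314628645 12.533223753472203
l30 [29.50181972  0.52514806 62.5       ] [29.86088783  1.26642699 64.49903315] 2.1938323466266376 2.935469806983414
ptr_d [32.3402623  9.3247304 62.5      ] [33.43686044 11.48727654 69.14975189] 10.788162086399568 11.43857616881095
ptr_l [32.2800037   7.89713185 62.5       ] [33.44470311 10.24179888 69.54936493] 9.393862656335548 10.059076345898273
rider [16.80195409 20.24145411 62.5       ] [18.3437635  21.92882093 68.78158055] 21.450250307308917 21.987493062471568
```

Call:
send_rows(targets=[[[0,0,0.015,0,0,0],[0,0,0.03,0,0,0],[0,0,0.045,0,0,0],[0,0,0.055,0,0,0],[0,0,0.062,0,0,0],[0,0,0.062,0,0,0],[0,0,0.062,0,0,0],[0,0,0.062,0,0,0]]])

```text
t: 11.13
tcp_pos: [0.6501, -0.0009, 0.0845]
tool_rot: [[0.972, 0.005, -0.234], [0.234, -0.002, 0.972], [0.005, -1.0, -0.003]]
wrist_force: [7.6, -3.5, -0.3]
finger_gap: 0.028
```

Run:
```python
from h import *
p=[0.5885,-.0212,.2357]
f=save('wrist','w12.png')
s=arm.sense(); print(s['t'],s['tcp_pos'],s['finger_gap'],s['wrist_force'],s['wrist_torque'])
b=lambda w: R2(-p[2])@(w-np.array([p[0],p[1],0]))*1000
print(b(s['tcp_pos']))
im=cv2.imread('pics/w12.png'); cv2.imwrite('pics/w12a.png',cv2.resize(im[160:260,180:320],(784,560),interpolation=cv2.INTER_CUBIC))
```

```text
11.1833 [ 0.65017452 -0.0008858   0.08450657] 0.027881722024166132 [ 6.93847567 -2.81083764  0.52253937] [-0.64365501 -0.64083812 -0.0783027 ]
[64.71313052  5.3500704  84.50656505]
```

View pics/w12a.png

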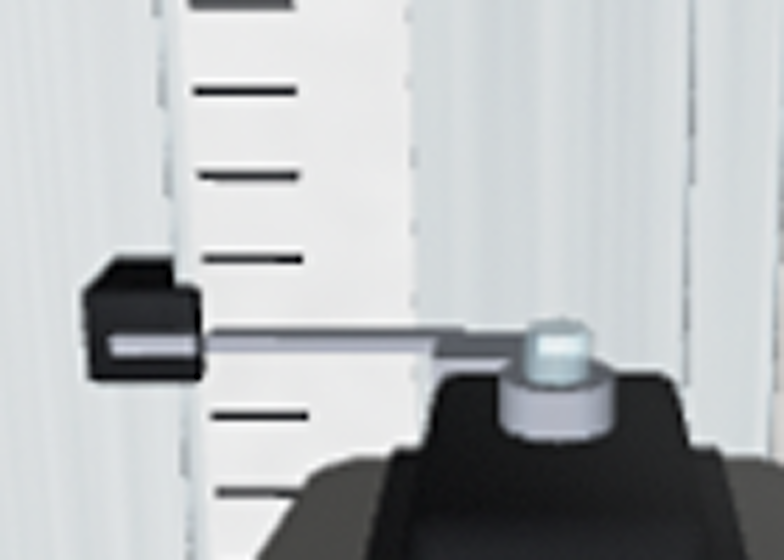

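View pics/w12.png

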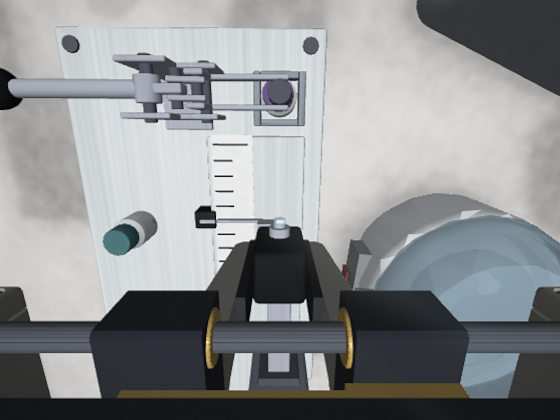

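The pointer's light top face lines up with the rider's ridge: both sit at row 344 of the crop. I'll do a last check of the clamp and the bystanders.

Run:
```python
from h import *
p=[0.5885,-.0212,.2357]
g=save('scene','s13.png'); t=save('top','t13.png')
a=cv2.resize(cv2.imread('pics/s13.png')[140:270,180:350],(392,300),interpolation=cv2.INTER_CUBIC)
c=cv2.resize(cv2.imread('pics/t13.png')[140:280,150:430],(600,300),interpolation=cv2.INTER_CUBIC)
o=np.zeros((600,600,3),np.uint8); o[:300,:392]=a; o[300:]=c; cv2.imwrite('pics/c13.png',o)
s=arm.sense(); b=lambda w: R2(-p[2])@(w-np.array([p[0],p[1],0]))*1000
print(s['t'],b(s['tcp_pos']),s['finger_gap'],s['joint_vel'].round(2))
```

```text
11.2833 [64.67879248  5.3177817  84.47142424] 0.02802282177759982 [ 0.06 -0.04  0.12  0.15  0.02 -0.03]
```

View pics/c13.png

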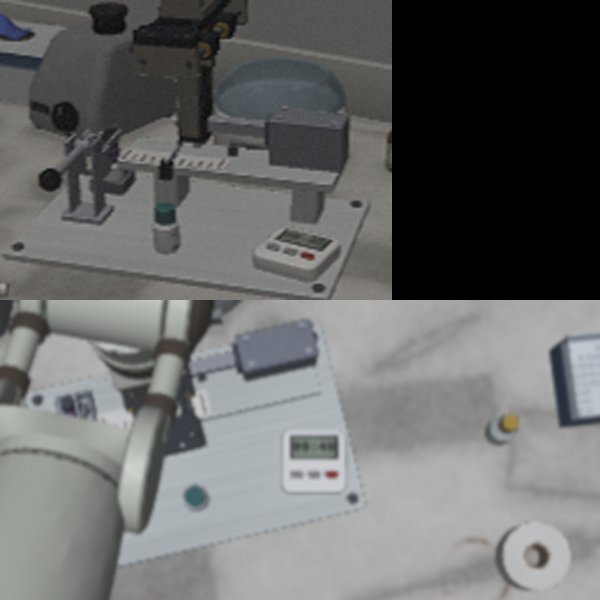

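The lever is level and locked, the bystanders are in place and the arm is at rest. I'm handing in the job.

```bash
python3 -c "
from station import arm
print(arm.sign_off())"
```

```text
the job is handed in; nothing more can be done
None
```

I locked the toggle clamp, then squeezed the lock button and drew the probe arm out to the rider. I handed the job in at about 11.3 s with the gripper still holding the grip block. `sign_off` gives no verdict, so the result below rests on my own checks.

- **Clamp:** I pinched the ball and swung the lever to its stop. There the pinch point read 82 mm high, against about 84 mm for the ball when locked, with 5–6 N of push back. After release and again at the end, the lever looked level and the clamp arm was down on the vial. I did not measure the lever angle or the pad force directly.
- **Lock button:** I squeezed at 30 N. The finger gap closed to 27–28 mm, against the 29 mm given for fully in, so the button was fully in.
- **Pointer:** it lines up with the rider's ridge to about 0.5 mm in the last wrist picture. From the tool travel the extension is about 51 mm. My rider readings from different views ran from 50.7 to 51.5 mm, well inside the 4 mm tolerance.
- **At rest and untouched:** joint speeds were about zero. The rider, vial and other items look unmoved in the last pictures.

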